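# Latch the bread crate's gate

## Task

Shut the open gate of the wooden bread crate and latch it: lift the steel latch bar by its red grip, swing the gate gently in until the bar is above the yellow keeper, feel for the keeper's notch and let the bar drop fully home in it, then let go so that the latch alone holds the gate against its spring buffer. Press lightly, never more than about 20 N between bar and keeper, and leave the loaf tins and the other things on the table where they are.

Things in the scene. Friction and masses are not known exactly. Their poses are not given: they have to be found in the camera images.
- crate: Fixed wooden bread crate, 290 mm wide (y), 240 mm deep (x), walls 100 mm high, open on its front (-x) side where the gate hangs. Origin on the table at the centre of the crate; +x points into the crate away from the gate, +y towards the hinge post, z up. Stands at varying places and yaw on the table.
- hinge (a point): Point on the table on the gate's upright hinge axis: 120 mm in front of (-x) and 125 mm to +y of the crate's origin.
- gate (a joint): Angle of the wooden gate (253 mm wide, 16 mm thick, top 105 mm above the table). 0: shut, lying along the crate's -y from the hinge; grows as it swings open towards the crate's -x. Range -0.09 to 0.95 rad; starts 0.35 to 0.7 open and stays where left, except where the buffer pushes it (see gate_edge).
- latch (a joint): Angle of the steel latch bar about its level pivot on top of the gate. 0: level, at rest on the gate or fully home in the notch; grows as the free end rises, up to 0.7 rad; it falls back by its own weight (0.17 to 0.37 kg). About 0.066 rad when it lies on the keeper's front land.
- bar: The latch bar, 10 mm thick, 22 mm high, in the gate's plane. Origin on its pivot, 40 mm from the hinge axis, 125 mm above the table; x square to the gate, into the crate; at rest the bar runs along its own -y to 300 mm from the hinge axis, past the gate's free edge.
- bar_grip (a point): Point in the red grip, an upright fin on the bar, 12 mm thick (square to the gate), 28 mm long (along the bar), 45 mm high, free on both sides for fingers. It lies 170 mm along the bar from the pivot (210 mm from the hinge axis) and 40 mm above the pivot's level: 165 mm above the table at rest, 16 mm below the fin's top, 29 mm above the bar's top face.
- bar_tip (a point): Middle of the bar's underside where it meets the keeper, 245 mm along the bar from the pivot (285 mm from the hinge axis), 114 mm above the table when the bar is at rest.
- keeper: Dark steel base plate on the crate's keeper post, 98 mm (x) by 24 mm (y), origin 100 mm above the table, axes as the crate's. The yellow keeper block, 16 mm wide, is bolted on it anywhere from 14 mm nearer to 14 mm farther along x than the plate's middle: different each time, not measured, and pressing does not shift it.
- keeper_mid (a point): Same point as keeper_land: where the notch's centre would be if the block sat in the plate's middle. The true notch is up to 14 mm off along the keeper's x, either way. With the bar over this point the gate is at 0 rad, 285 mm from the hinge axis.
- keeper_land (a point): Height of the yellow block's front land: middle of the plate, 130 mm above the table (16 mm above the resting bar's underside). Block from -x to +x: land 24 mm long with a square front, so the bar must be lifted over it; notch 13.5 mm wide, floor 110 mm above the table; back wall 20 mm thick, top 168 mm above the table, which stops the bar.
- gate_edge (a point): Top corner of the gate's free edge, 253 mm from the hinge axis, 105 mm above the table. A sprung rubber buffer on the crate meets the gate's inner face 235 mm from the hinge axis at about 0.085 rad and pushes it open with 0.2 N for each mm it is pressed in: about 4 N with the gate at 0 rad.
- tin_a: Loose lidded metal loaf tin in the crate, 148 x 78 x 68 mm, origin under its centre. Leave alone.
- tin_b: Another loaf tin like it, beside it in the crate. Leave alone.
- water_bottle: Loose clear bottle, 64 mm wide, 210 mm high, origin under its centre. Leave alone.
- salt_jar: Loose glass jar with red cap, 70 mm wide, 90 mm high, origin under its centre. Leave alone.
- bowl: Loose steel bowl, 150 mm wide, 60 mm high, origin under its centre. Leave alone.
- brush: Loose flat brush lying on the table, 200 mm long. Leave alone.
- scraper: Loose dough scraper lying on the table, 116 x 110 x 18 mm. Leave alone.

How it is judged:
By the outcome, as a careful person would: the job done as asked, in the order asked, and still so for the second after the job is handed in, with the robot touching nothing.
It also fails if it takes over 48 s, if anything falls off the work surface, if the arm or the gripper's body presses on something with over 40 N, if the wrist force passes 120 N, or if a joint passes its speed limit or range.

## Robot

A 6-joint arm with a two-finger parallel gripper is mounted at the origin on the work surface. World frame = base frame: x ahead of the robot, y to its left, z up, the work surface at z = 0. Lengths are in mm, angles in rad, forces in N, time in s.
With the tool pointing down it reaches from about 150 to 775 mm from the base axis. Payload 6.1 kg.
Tool frame: the origin (TCP) lies at the very end of the fingers, on their centre line; the grasp point (between the pads) lies 19 mm behind it; z points along the fingers, y is the direction in which the jaws open and shut (so a half turn about z gives the same grasp; the last joint's range is limited). The gripper opens to 85 mm and grips with 20 to 120 N. Pads are 22 mm wide; open, the fingers measure 114 mm over their backs; the gripper's body (76 mm by 85 mm) begins 54 mm behind the grasp point. The pads swing forward as they close: fully open they stand 13 mm farther back than shut.
Start: joints at [1.201, 0.126, -0.04, 1.405, 0, 1.571], TCP at [189.743, 489.496, 208.295] pointing down, gripper open.
Joint ranges: [-2.72, 2.72], [-0.95, 1.95], [-1.27, 1.35], [-1.78, 2.02], [-1.46, 1.47], [-3.14, 3.14]. Speed limits (rad/s): [2.39, 2.39, 3.01, 3.14, 3.14, 3.14].

## Interface

Orientations are given as a rotation vector (axis times angle).
In Python, from bench import bot gives the robot as it stands.
- The arm moves only by the tool arm_command, never from a script. Its argument "commands" is a list of rows, each an object with "translation": the shift along the tool's x, y, z in cm, a list of three; "spin": the turn about the tool's z in degrees; "grip": the opening, from -1 (shut) to 1 (fully open). A call has 1 to 10 rows; each row is the pose to reach, as a shift and turn from the pose commanded when the call began, along the tool's axes at that moment; what a row does not reach only later rows make up. A row lasts 1/10 s, in which the tool goes at most 50 mm and 8.59 degrees, less where a joint would pass 70% of its speed; a pose out of reach is approached as far as the arm can. A call with a gripper value outside its range is refused whole. The fingers move at their own pace and stop on an object; the grip force is fixed at half the most. Time passes only in rows, so rows that repeat a pose let the fingers close. It gives the time, the measured TCP pose, the force and the opening at its end, in the units of the state.
- bot.state(): the state, without advancing time (a new reading comes with each control period).
- bot.camera(name): name is "scene" or "top" or "wrist"; returns a dict with "pixels" (480x640x3 uint8, blue, green, red), "depth" (480x640 float32, mm along the optical axis (not along the pixel's ray), 0 where there is no reading), "intrinsics" (3x3 intrinsics, pixels), "R" (3x3) and "t" (3): a world point X has camera coordinates R X + t; the wrist camera has in their place "mount" (4x4, takes a point from camera to tool coordinates, whose origin is the TCP and whose axes are the flange's). Camera axes: x right, y down, z forward; pixel columns grow to the right and rows downward; lengths in mm; the calibration is good to about 2 mm. A picture is of the moment at which its call begins: read the wrist's pose just before it.
- bot.hand_in(): hands the job in, once; it reports no verdict.
The state is a dict: "clock": time; "joint_positions": joint angles; "qd": joint speeds; "tau": joint torques, N m; "tcp_pos": TCP position; "ee_rot": TCP orientation; "force": force on the tool from outside, world axes, zero at the start; "ft_torque": the same for the moment, N m; "grip_width": opening from 0.0 (shut) to 1.0 (fully open).
Only numpy, scipy, OpenCV 4.12 (cv2) and the standard library are available. Lean on these libraries where they do the work, as an engineer would, in place of code of your own. Each camera call takes 0.05 s, during which the arm holds its last target.

## Working session

There is one attempt and no reset: what is moved stays moved. The work goes in short steps, Python scripts to look and compute and a tool call to move; the robot and the scene stay as the last step left them, time stands still between calls to the robot, and variables do not carry over. Pictures are saved under pics/ and viewed, and the job is handed in when it is done.

Besides the shell and the picture viewer there is one more tool, called as name(argument=value, ...) on one line, values as JSON. arm_command: Moves the arm, as the interface text tells. Its arguments: {"type":"object","properties":{"commands":{"type":"array","items":{"type":"object","properties":{"translation":{"type":"array","items":{"type":"number"}},"spin":{"type":"number"},"grip":{"type":"number"}}}}},"required":["commands"]}

```bash
mkdir -p pics; cat > h.py <<'E'
import numpy as np, cv2
from bench import bot
from scipy.spatial.transform import Rotation as Ro
def px(c,u,v):
    d=c["depth"][int(v),int(u)]; K=c["intrinsics"]
    p=np.array([(u-K[0,2])/K[0,0]*d,(v-K[1,2])/K[1,1]*d,d])
    return c["R"].T@(p-c["t"])
def cloud(c):
    K=c["intrinsics"];d=c["depth"];v,u=np.mgrid[0:480,0:640]
    P=np.stack([(u-K[0,2])/K[0,0]*d,(v-K[1,2])/K[1,1]*d,d],-1)
    return (P-c["t"])@c["R"]
def save(c,n): np.savez(''+n+'.npz',**c); cv2.imwrite('pics/'+n+'.png',c["pixels"])
E
python3 - <<'E'
from h import *
print(bot.state())
for n in("scene","top","wrist"): save(bot.camera(n),n+"0")
E
```

```text
{'clock': 0.0, 'joint_positions': array([ 1.20101053e+00,  1.26392592e-01, -4.06171462e-02,  1.40537464e+00,
       -1.78799690e-06,  1.57075060e+00]), 'qd': array([ 0.00139714, -0.00175218,  0.00133215,  0.00019541, -0.00103517,
       -0.00032899]), 'tau': array([-7.91805815e-04, -4.35919333e+01,  3.52919841e+01,  1.72881992e-02,
        2.65884671e-05, -2.55830077e-07]), 'tcp_pos': array([189.58607141, 489.10543296, 207.51769418]), 'ee_rot': array([-5.77430223e-01, -3.08777416e+00,  2.45226428e-03]), 'force': array([-0.26615699, -0.41687272, -0.10429962]), 'ft_torque': array([ 0.05330921, -0.00047826,  0.01104477]), 'grip_width': 1.004937038681188}
```

```bash
ls . pics
```

```text
.:
h.py
pics
scene0.npz
top0.npz
wrist0.npz

pics:
scene0.png
top0.png
wrist0.png
```

View pics/top0.png

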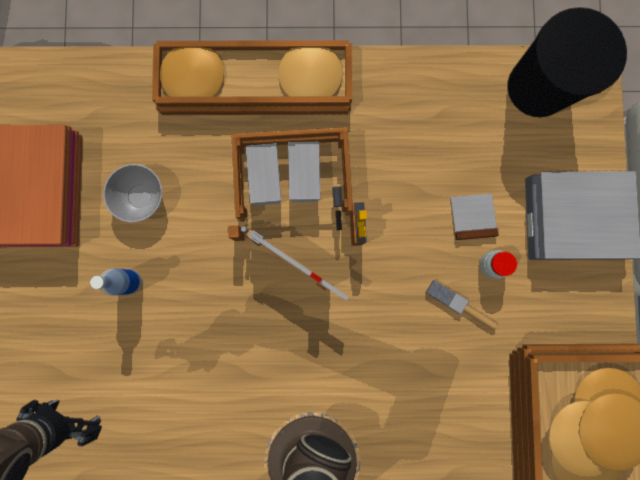

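View pics/scene0.png

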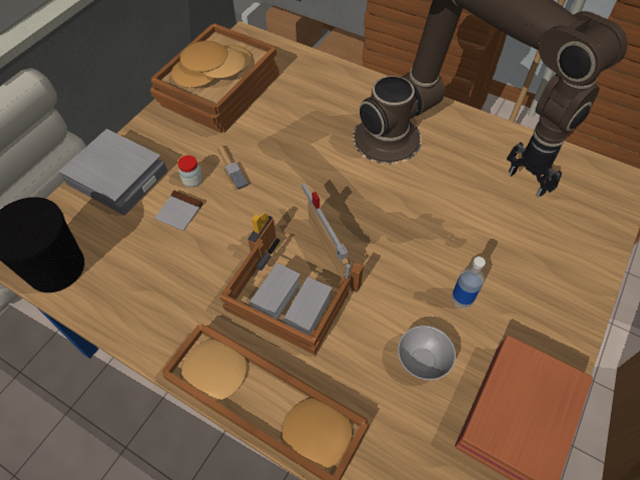

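View pics/wrist0.png

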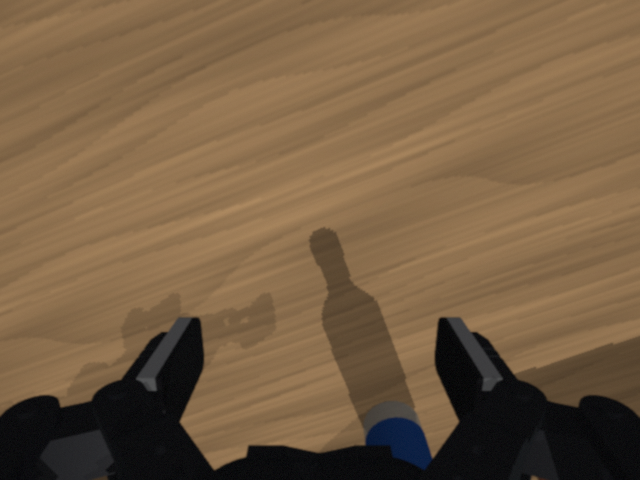

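The top view shows the crate around (295,190), the gate's bar running from (245,232) to (347,297) with its red grip at (316,277), and the yellow keeper near (361,220). Next I enlarge and measure.

```bash
python3 - <<'E'
from h import *
c=np.load('top0.npz'); im=c['pixels']
cr=im[115:315,220:380]; cv2.imwrite('pics/topcrop.png',cv2.resize(cr,(480,600),interpolation=cv2.INTER_NEAREST))
P=cloud(c)
hsv=cv2.cvtColor(im,cv2.COLOR_BGR2HSV)
sub=np.zeros((480,640),bool); sub[115:315,220:380]=1
red=sub&((hsv[...,0]<6)|(hsv[...,0]>174))&(hsv[...,1]>200)&(hsv[...,2]>120)
yel=sub&(hsv[...,0]>18)&(hsv[...,0]<32)&(hsv[...,1]>200)
for n,m in(("red",red),("yel",yel)):
    v,u=np.nonzero(m); print(n,len(u),u.min(),u.max(),v.min(),v.max()); print(P[m].min(0),P[m].max(0),np.median(P[m],0))
for uv in [(245,232),(270,246),(290,259),(316,277),(330,287),(345,297),(237,140),(348,132),(237,210),(234,231),(361,212),(361,225),(361,237),(361,242),(350,140),(345,170)]:
    print(uv,px(c,*uv).round(1))
print(c['R'],c['t'],c['intrinsics'])
E
```

```text
red 46 311 320 273 281
[456.65888915 -21.13379407 174.76372051] [474.78558489  -0.80327079 184.61151899] [465.70350866  -9.86183309 179.45788141]
yel 205 357 366 210 236
[ 562.66487008 -148.50587782   -3.35277682] [ 634.5364081  -112.09839415  170.67606294] [ 595.73651315 -120.7851781   129.61433797]
(245, 232) [578.4 162.8  72.2]
(270, 246) [539.2  95.5 135. ]
(290, 259) [508.2  48.2 137.8]
(316, 277) [465.7 -12.1 175.1]
(330, 287) [442.2 -45.4 136.2]
(345, 297) [418.7 -80.4 134.7]
(237, 140) [805.6 180.9  96.7]
(348, 132) [ 854.9 -103.1   -3.4]
(237, 210) [630.1 179.2  99.4]
(234, 231) [577.8 185.  106.5]
(361, 212) [ 614.7 -117.   168.7]
(361, 225) [ 590.5 -122.6  111.8]
(361, 237) [ 561.9 -122.9  105.5]
(361, 242) [ 550.5 -123.8   94.8]
(350, 140) [ 833.3 -108.4   -5. ]
(345, 170) [728.1 -86.1 100.7]
[[-0.00505229 -0.99997459  0.00502833]
 [-0.99648339  0.00461396 -0.08366338]
 [ 0.08363806 -0.00543334 -0.99648139]] [-9.44387051e-01  5.72383001e+02  1.25334673e+03] [[492.82216142   0.         311.71086181]
 [  0.         492.82216142 235.72853556]
 [  0.           0.           1.        ]]
```

View pics/topcrop.png

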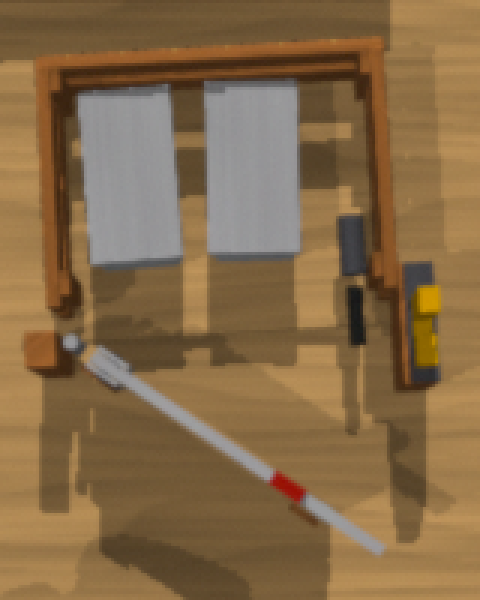

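```bash
cat >> h.py <<'E'
def pz(c,u,v,z):
    K=c["intrinsics"]; r=c["R"].T@np.array([(u-K[0,2])/K[0,0],(v-K[1,2])/K[1,1],1]); o=-c["R"].T@c["t"]
    return o+r*(z-o[2])/r[2]
def top(uc,vc,s,u0,v0): return (uc+.5)/s-.5+u0,(vc+.5)/s-.5+v0
E
python3 - <<'E'
from h import *
for n,x0,x1,y0,y1,s in (("top0",345,375,195,250,10),("top0",228,268,215,250,15),("top0",300,355,265,305,14)):
    c=np.load(n+'.npz'); cr=c['pixels'][y0:y1,x0:x1]
    cv2.imwrite(f'pics/z_{x0}.png',cv2.resize(cr,None,fx=s,fy=s,interpolation=cv2.INTER_CUBIC))
c=np.load('scene0.npz'); cv2.imwrite('pics/z_scene.png',cv2.resize(c['pixels'][160:300,220:370],None,fx=4,fy=4,interpolation=cv2.INTER_CUBIC))
c=np.load('top0.npz')
f=lambda a,b,z:pz(c,*top(a,b,3,220,115),z)
print('corners',f(37,58,100),f(383,40,100),f(48,310,100),f(398,285,100))
P=cloud(c)
# bar line fit
m=np.zeros((480,640),bool);m[225:305,240:352]=1
im=c['pixels'].astype(int); g=(im.max(2)-im.min(2)<30)&(im.min(2)>110)&m
v,u=np.nonzero(g); print(len(u),u.min(),u.max())
k=u>262; vx,vy,x0,y0=cv2.fitLine(np.c_[u[k],v[k]].astype(np.float32),cv2.DIST_HUBER,0,.01,.01).ravel()
for uu in (262,347): print(pz(c,uu,y0+(uu-x0)*vy/vx,136))
A=pz(c,262,y0+(262-x0)*vy/vx,136);B=pz(c,347,y0+(347-x0)*vy/vx,136);d=B-A;print(np.degrees(np.arctan2(d[1],d[0])))
E
```

```text
corners [819.87540689 192.94618401 100.        ] [834.07285437 -93.12927288 100.        ] [610.3068586  182.22301367 100.        ] [ 629.58011921 -103.10895295  100.        ]
495 241 347
[551.13984508 114.29971153 136.        ]
[415.55491456 -84.92725624 136.        ]
-124.23744524385273
```

View pics/z_345.png

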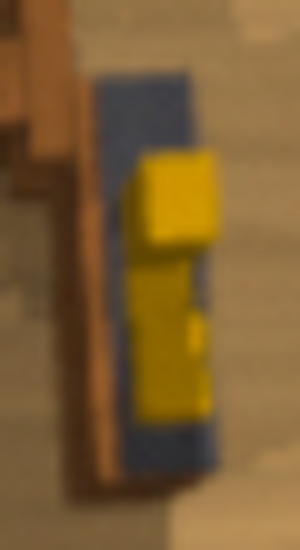

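View pics/z_228.png

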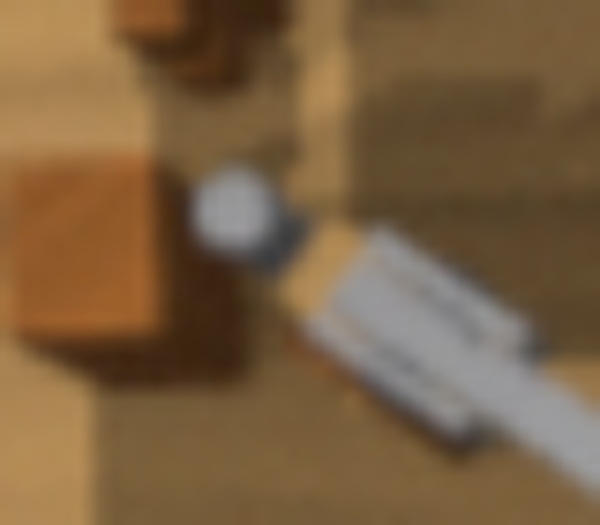

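View pics/z_300.png

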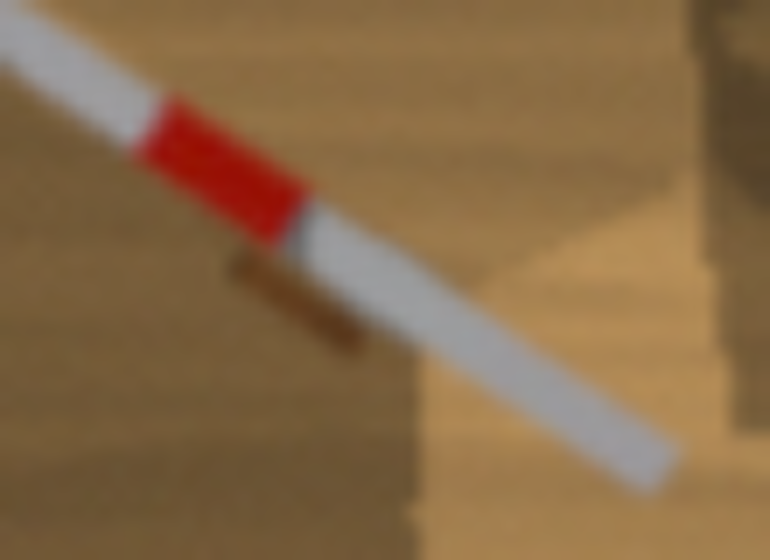

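View pics/z_scene.png

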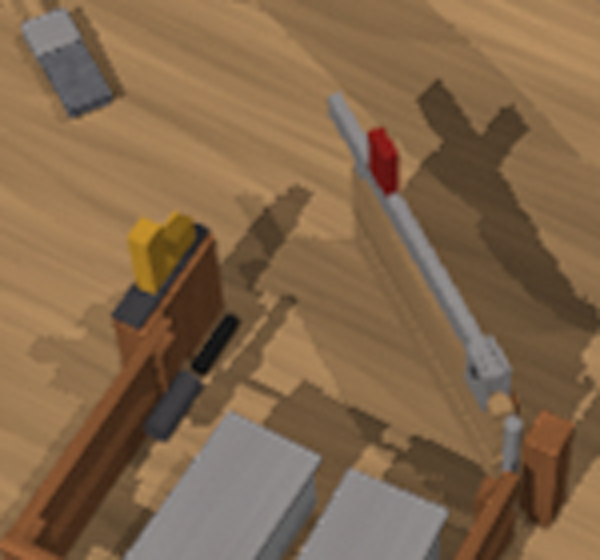

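```bash
python3 - <<'E'
from h import *
c=np.load('top0.npz')
a=np.radians(-124.24); d=np.array([np.cos(a),np.sin(a),0])
end=pz(c,*top(665,475,14,300,265),136); H1=end-300*d
fin=pz(c,*top(224,171,14,300,265),181); H2=fin-210*d
H3=pz(c,*top(235,210,15,228,215),110)
print('H',H1,H2,H3)
yaw=.053
for y in (.05,.06):
  ex=np.array([np.cos(y),np.sin(y),0]);ey=np.array([-ex[1],ex[0],0])
  # crate corners back outer
  bl=pz(c,*top(37,58,3,220,115),100);br=pz(c,*top(383,40,3,220,115),100)
  O=(bl+br)/2-120*ex; print('H from crate',y,O-120*ex+125*ey)
f=lambda u,v,z:pz(c,*top(u,v,10,345,195),z)
pts={'plate BL':(97,75,100),'plate BR':(190,75,100),'plate FR':(213,470,100),'plate FL':(120,475,100),
'wallTopBack':(180,152,168),'wallTopFront':(182,242,168),'landFront':(172,420,130),'wallfrontL':(145,245,168),'wallBL':(143,157,168)}
for k,p in pts.items(): print(k,f(*p).round(1))
E
```

```text
H [584.09273085 162.99841638 136.        ] [584.42357015 162.58354104 181.        ] [583.37850784 162.3247828  110.        ]
H from crate 0.05 [581.02667197 162.75723749 100.        ]
H from crate 0.06 [579.91050023 160.2921615  100.        ]
plate BL [ 648.4 -108.   100. ]
plate BR [ 648.3 -130.9  100. ]
plate FR [ 551.2 -135.1  100. ]
plate FL [ 550.  -112.4  100. ]
wallTopBack [ 620.  -120.7  168. ]
wallTopFront [ 599.  -120.9  168. ]
landFront [ 561.  -122.1  130. ]
wallfrontL [ 598.4 -112.3  168. ]
wallBL [ 618.8 -112.1  168. ]
```

```bash
cat >> h.py <<'E'
import json
H=np.array([584.,162.7]); YAW=0.0545
def fr(al): # tool axes in world, cols; al in deg: tool y heading
    a=np.radians(al); return np.array([[-np.sin(a),np.cos(a),0],[np.cos(a),np.sin(a),0],[0,0,-1.]])
def cmd(p0,al0,p,al): # -> translation cm, spin deg
    return (fr(al0).T@(np.array(p)-p0)/10), al0-al
def app(p0,al0,t,s): return p0+fr(al0)@np.array(t)*10, al0-s
def gpose(th,z,r=210):
    a=YAW-np.pi/2-th; return np.array([H[0]+r*np.cos(a),H[1]+r*np.sin(a),z]), np.degrees(YAW-th)
E
python3 - <<'E'
from h import *
s=bot.state(); R=Ro.from_rotvec(s['ee_rot']).as_matrix(); print(R.round(4)); al=np.degrees(np.arctan2(R[1,1],R[0,1])); print(al)
p0=np.array([189.743,489.496,208.295])
print(np.degrees(1.201))
for z in(260,230):
    p,a=gpose(.652,z); print(p,a,cmd(p0,al,p,a))
E
```

```text
[[-9.324e-01  3.614e-01 -4.000e-04]
 [ 3.614e-01  9.324e-01 -1.200e-03]
 [-0.000e+00 -1.300e-03 -1.000e+00]]
68.81138179045276
68.81223119521188
[465.85875188 -10.91637449 260.        ] -34.23422825906669 (array([-43.83178444, -36.67832061,  -5.1705    ]), np.float64(103.04561004951944))
[465.85875188 -10.91637449 230.        ] -34.23422825906669 (array([-43.83178444, -36.67832061,  -2.1705    ]), np.float64(103.04561004951944))
```

arm_command(commands=[{"translation": [0, 0, -5], "spin": 0, "grip": 1}, {"translation": [-43.8, -36.7, -5], "spin": 103, "grip": 1}, {"translation": [-43.8, -36.7, -5], "spin": 103, "grip": 1}, {"translation": [-43.8, -36.7, -5], "spin": 103, "grip": 1}, {"translation": [-43.8, -36.7, -5], "spin": 103, "grip": 1}, {"translation": [-43.8, -36.7, -5], "spin": 103, "grip": 1}, {"translation": [-43.8, -36.7, -5], "spin": 103, "grip": 1}, {"translation": [-43.8, -36.7, -5], "spin": 103, "grip": 1}, {"translation": [-43.8, -36.7, -5], "spin": 103, "grip": 1}, {"translation": [-43.8, -36.7, -5], "spin": 103, "grip": 1}])

```text
clock: 1.15
tcp_pos: [407.3, 93.3, 258.3]
ee_rot: [2.387, 2.043, 0.001]
force: [0.9, 0.6, -0.8]
grip_width: 1.001
```

arm_command(commands=[{"translation": [0, 0, 0], "spin": 0, "grip": 1}, {"translation": [0, 0, 0], "spin": 0, "grip": 1}])

```text
clock: 1.35
tcp_pos: [407.0, 94.2, 257.9]
ee_rot: [-2.383, -2.046, 0.001]
force: [0.2, -0.5, -0.1]
grip_width: 1.001
```

```bash
python3 - <<'E'
from h import *
s=bot.state(); R=Ro.from_rotvec(s['ee_rot']).as_matrix(); al=np.degrees(np.arctan2(R[1,1],R[0,1])); print(s['tcp_pos'],al,s['force'])
p,a=gpose(.652,230); print(cmd(s['tcp_pos']+[0,0,.8],al,p,a))
E
```

```text
[407.04865266  94.15503762 257.94997395] -8.70997154753372 [ 0.17644899 -0.50304111 -0.12747934]
(array([-9.49538999,  7.40431381,  2.87499739]), np.float64(25.52425671153297))
```

arm_command(commands=[{"translation": [-9.5, 7.4, 2.8], "spin": 25.5, "grip": 1}, {"translation": [-9.5, 7.4, 2.8], "spin": 25.5, "grip": 1}, {"translation": [-9.5, 7.4, 2.8], "spin": 25.5, "grip": 1}, {"translation": [-9.5, 7.4, 2.8], "spin": 25.5, "grip": 1}, {"translation": [-9.5, 7.4, 2.8], "spin": 25.5, "grip": 1}, {"translation": [-9.5, 7.4, 2.8], "spin": 25.5, "grip": 1}])

```text
clock: 1.95
tcp_pos: [465.6, -7.9, 230.7]
ee_rot: [-2.771, -1.48, -0.001]
force: [0.1, -0.2, 0.5]
grip_width: 1.001
```

```bash
python3 - <<'E'
from h import *
s=bot.state(); R=Ro.from_rotvec(s['ee_rot']).as_matrix(); al=np.degrees(np.arctan2(R[1,1],R[0,1])); print(s['tcp_pos'],al,s['force'])
p,a=gpose(.652,146); print(p,a,cmd(s['tcp_pos']+[0,0,.8],al,p,a))
c=bot.camera("wrist"); np.savez('w1.npz',**c); cv2.imwrite('pics/w1.png',c['pixels'])
# predict fin top corners etc in wrist image
M=np.linalg.inv(c['mount']);K=c['intrinsics']
T=np.eye(4);T[:3,:3]=R;T[:3,3]=s['tcp_pos'];Ti=np.linalg.inv(T)
for r in(196,224):
  for o in(-6,6):
    q,_=gpose(.652,181,r); n=np.array([np.cos(YAW-.652),np.sin(YAW-.652),0]); q=q+o*n
    x=M@Ti@np.r_[q,1]; u=K@x[:3]; print(r,o,u[:2]/u[2])
E
```

```text
[465.58766099  -7.93654711 230.72136545] -33.79258857923853 [ 0.13026842 -0.19432808  0.49449184]
[465.85875188 -10.91637449 146.        ] -34.23422825906669 (array([-0.23256272,  0.18826364,  8.55213654]), np.float64(0.4416396798281568))
196 -6 [312.52137165 237.09624913]
196 6 [333.83956861 237.24763696]
224 -6 [312.4021457  282.86360573]
224 6 [332.93778708 283.00461675]
```

View pics/w1.png

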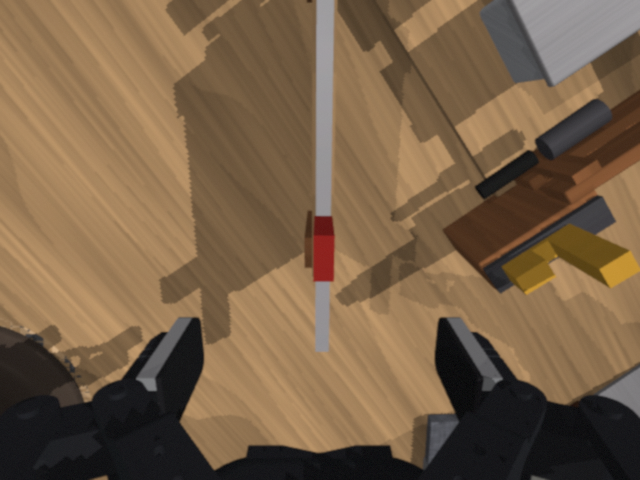

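The wrist view shows the fin's top at (313–334, 237–280), which matches the prediction to within 2 px. Descending.

arm_command(commands=[{"translation": [0, 0, 0], "spin": 0.4, "grip": 1}, {"translation": [0, 0, 2], "spin": 0.4, "grip": 1}, {"translation": [0, 0, 4], "spin": 0.4, "grip": 1}, {"translation": [0, 0, 4], "spin": 0.4, "grip": 1}, {"translation": [0, 0, 4], "spin": 0.4, "grip": 1}])

```text
clock: 2.5
tcp_pos: [465.7, -9.1, 190.8]
ee_rot: [-2.779, -1.466, 0.0]
force: [0.2, 0.1, 0.3]
grip_width: 1.002
```

```bash
cat >>h.py <<'E'
def st(th,z,dz=.8):
    s=bot.state(); R=Ro.from_rotvec(s['ee_rot']).as_matrix(); al=np.degrees(np.arctan2(R[1,1],R[0,1])); print(s['clock'],s['tcp_pos'].round(2),round(al,2),s['force'].round(2),s['grip_width'])
    p,a=gpose(th,z); print(p,a,cmd(s['tcp_pos']+[0,0,dz],al,p,a))
    return s,al
E
python3 -c "
from h import *
st(.652,146)"
```

```text
2.5 [465.66  -9.14 190.8 ] -34.38 [0.18 0.14 0.33] 1.0015383501017174
[465.85875188 -10.91637449 146.        ] -34.23422825906669 (array([-0.13504732,  0.11692364,  4.56016092]), np.float64(-0.14827106261800083))
```

arm_command(commands=[{"translation": [-0.14, 0.12, 1.5], "spin": 0, "grip": 1}, {"translation": [-0.14, 0.12, 3], "spin": 0, "grip": 1}, {"translation": [-0.14, 0.12, 4.4], "spin": 0, "grip": 1}, {"translation": [-0.14, 0.12, 4.4], "spin": 0, "grip": 1}, {"translation": [-0.14, 0.12, 4.4], "spin": 0, "grip": 1}])

```text
clock: 3.0
tcp_pos: [466.6, -11.3, 147.5]
ee_rot: [2.779, 1.464, 0.002]
force: [-0.4, 0.1, 0.6]
grip_width: 1.0
```

```bash
python3 -c "
from h import *
st(.652,146)
c=bot.camera('wrist');cv2.imwrite('pics/w2.png',c['pixels'])"
```

```text
3.0 [466.57 -11.3  147.49] -34.42 [-0.4   0.14  0.57] 0.9999751286144759
[465.85875188 -10.91637449 146.        ] -34.23422825906669 (array([-0.00862115, -0.08091976,  0.22895397]), np.float64(-0.18910023806150633))
```

View pics/w2.png

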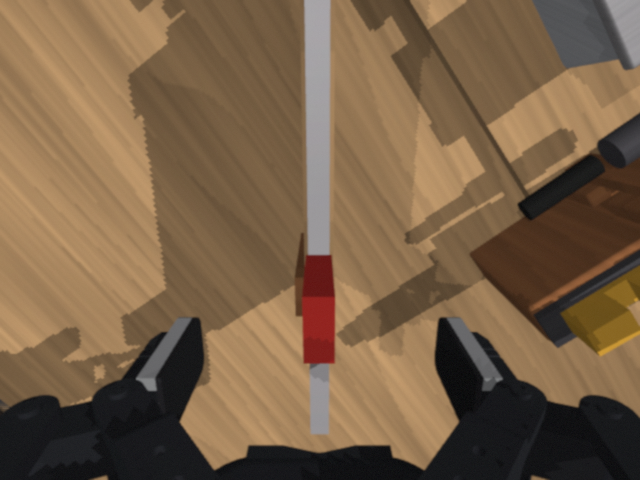

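The fin is centred between the pads at x≈319. Closing.

arm_command(commands=[{"translation": [0, 0, 0], "spin": 0, "grip": -1}, {"translation": [0, 0, 0], "spin": 0, "grip": -1}, {"translation": [0, 0, 0], "spin": 0, "grip": -1}, {"translation": [0, 0, 0], "spin": 0, "grip": -1}, {"translation": [0, 0, 0], "spin": 0, "grip": -1}, {"translation": [0, 0, 0], "spin": 0, "grip": -1}, {"translation": [0, 0, 0], "spin": 0, "grip": -1}, {"translation": [0, 0, 0], "spin": 0, "grip": -1}])

```text
clock: 3.85
tcp_pos: [466.2, -11.5, 146.5]
ee_rot: [2.779, 1.464, 0.0]
force: [-1.0, -0.8, 3.4]
grip_width: 0.119
```

```bash
python3 -c "
from h import *
st(.652,146)"
```

```text
3.85 [466.24 -11.47 146.55] -34.43 [-1.01 -0.8   3.43] 0.11932216554638207
[465.85875188 -10.91637449 146.        ] -34.23422825906669 (array([ 0.02401222, -0.06314656,  0.13458544]), np.float64(-0.19948979371554998))
```

```bash
cat >>h.py <<'E'
def gp(th,ph,r0=210.,z0=147.):
    # commanded pose for gate th, latch ph; r0,z0 grip at ph=0
    L=r0-40; h=z0+19-125
    r=40+L*np.cos(ph)-h*np.sin(ph); z=125-19+L*np.sin(ph)+h*np.cos(ph)
    return gpose(th,z,r)
def inv(s): # gate angle from tool position
    d=s['tcp_pos'][:2]-H; return YAW-np.pi/2-np.arctan2(d[1],d[0]), np.hypot(*d)
def plan(a,seq):
    p0,al0=gp(*a)
    for q in seq:
        t,sp=cmd(p0,al0,*gp(*q)); print(q,t.round(2),round(sp,2))
E
python3 - <<'E'
from h import *
s=bot.state(); th,r=inv(s); print(th,r)
plan((th,0),[(th,f) for f in(.02,.05,.09,.13)])
E
```

```text
0.6490004902541524 210.24326513188274
(np.float64(0.6490004902541524), 0.02) [ 0.09  0.   -0.34] 0.0
(np.float64(0.6490004902541524), 0.05) [ 0.23  0.   -0.84] 0.0
(np.float64(0.6490004902541524), 0.09) [ 0.44  0.   -1.51] 0.0
(np.float64(0.6490004902541524), 0.13) [ 0.67  0.   -2.17] 0.0
```

arm_command(commands=[{"translation": [0.04, 0, -0.15], "spin": 0, "grip": -1}, {"translation": [0.09, 0, -0.34], "spin": 0, "grip": -1}, {"translation": [0.16, 0, -0.6], "spin": 0, "grip": -1}, {"translation": [0.23, 0, -0.84], "spin": 0, "grip": -1}, {"translation": [0.33, 0, -1.2], "spin": 0, "grip": -1}, {"translation": [0.44, 0, -1.51], "spin": 0, "grip": -1}, {"translation": [0.56, 0, -1.85], "spin": 0, "grip": -1}, {"translation": [0.67, 0, -2.17], "spin": 0, "grip": -1}, {"translation": [0.67, 0, -2.17], "spin": 0, "grip": -1}, {"translation": [0.67, 0, -2.17], "spin": 0, "grip": -1}])

```text
clock: 4.85
tcp_pos: [470.9, -4.3, 167.9]
ee_rot: [-2.777, -1.465, -0.004]
force: [5.3, 7.6, -9.3]
grip_width: 0.119
```

```bash
python3 - <<'E'
from h import *
s,al=st(.649,168); print(inv(s))
for n in("scene","wrist"): save(bot.camera(n),n+"3")
c=np.load('scene3.npz'); cv2.imwrite('pics/z_scene3.png',cv2.resize(c['pixels'][130:300,200:390],None,fx=4,fy=4,interpolation=cv2.INTER_CUBIC)[:600])
plan((.649,.13),[(.649-.06,.13),(.649-.12,.13),(.649-.18,.13),(.649-.24,.13)])
E
```

```text
4.85 [470.92  -4.28 167.92] -34.38 [ 5.26  7.61 -9.3 ] 0.11949544044809667
[466.38013186 -11.27001643 168.        ] -34.06234092052744 (array([-0.8332907 ,  0.01990796,  0.0716431 ]), np.float64(-0.3164436371728172))
(np.float64(0.6497589489911451), np.float64(201.6661786755021))
(0.589, 0.13) [0.04 1.22 0.  ] -3.44
(0.529, 0.13) [0.15 2.43 0.  ] -6.88
(0.46900000000000003, 0.13) [0.33 3.64 0.  ] -10.31
(0.40900000000000003, 0.13) [0.58 4.83 0.  ] -13.75
```

View pics/z_scene3.png

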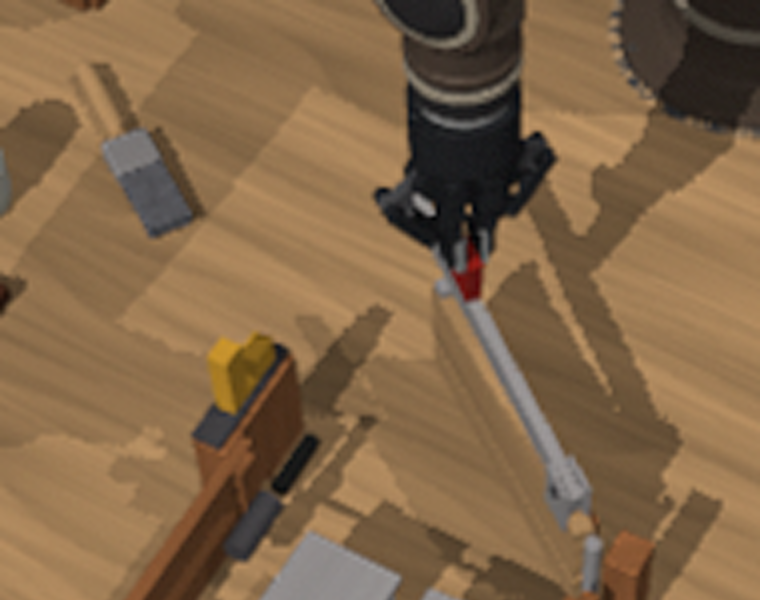

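The bar is lifted with its grip held, and the tip is off the gate. Swinging in gently along the arc.

arm_command(commands=[{"translation": [0.1, 0.61, 0], "spin": -1.7, "grip": -1}, {"translation": [0.19, 1.22, 0], "spin": -3.4, "grip": -1}, {"translation": [0.23, 1.83, 0], "spin": -5.2, "grip": -1}, {"translation": [0.3, 2.43, 0], "spin": -6.9, "grip": -1}, {"translation": [0.38, 3.04, 0], "spin": -8.6, "grip": -1}, {"translation": [0.48, 3.64, 0], "spin": -10.3, "grip": -1}, {"translation": [0.6, 4.24, 0], "spin": -12, "grip": -1}, {"translation": [0.73, 4.83, 0], "spin": -13.8, "grip": -1}, {"translation": [0.73, 4.83, 0], "spin": -13.8, "grip": -1}])

```text
clock: 5.85
tcp_pos: [514.4, -26.8, 167.7]
ee_rot: [-2.582, -1.787, -0.0]
force: [1.2, 4.9, -7.1]
grip_width: 0.117
```

```bash
python3 - <<'E'
from h import *
s,al=st(.409,168); print(inv(s), np.hypot(s['force'][0],s['force'][1]))
plan((.409,.13),[(.409-.06*k,.13) for k in (1,2,3,4)])
E
```

```text
5.85 [514.42 -26.82 167.68] -20.62 [ 1.21  4.92 -7.14] 0.11654094695044427
[511.1044853  -34.24223503 168.        ] -20.31135383738768 (array([-0.81127774, -0.0489489 ,  0.04817705]), np.float64(-0.30914176256823467))
(np.float64(0.4063586940341086), np.float64(201.89068601455546)) 5.061300082016634
(0.349, 0.13) [0.04 1.22 0.  ] -3.44
(0.289, 0.13) [0.15 2.43 0.  ] -6.88
(0.22899999999999998, 0.13) [0.33 3.64 0.  ] -10.31
(0.16899999999999998, 0.13) [0.58 4.83 0.  ] -13.75
```

arm_command(commands=[{"translation": [0.05, 0.61, 0], "spin": -1.7, "grip": -1}, {"translation": [0.09, 1.22, 0], "spin": -3.4, "grip": -1}, {"translation": [0.13, 1.83, 0], "spin": -5.2, "grip": -1}, {"translation": [0.2, 2.43, 0], "spin": -6.9, "grip": -1}, {"translation": [0.28, 3.04, 0], "spin": -8.6, "grip": -1}, {"translation": [0.38, 3.64, 0], "spin": -10.3, "grip": -1}, {"translation": [0.5, 4.24, 0], "spin": -12, "grip": -1}, {"translation": [0.63, 4.83, 0], "spin": -13.8, "grip": -1}, {"translation": [0.63, 4.83, 0], "spin": -13.8, "grip": -1}])

```text
clock: 6.75
tcp_pos: [561.5, -38.1, 167.7]
ee_rot: [-2.35, -2.084, 0.001]
force: [0.8, 3.1, -6.1]
grip_width: 0.119
```

```bash
python3 - <<'E'
from h import *
s,al=st(.169,168); print(inv(s))
plan((.169,.13),[(.169-.03*k,.13) for k in (1,2,3)])
c=bot.camera("wrist");save(c,"w4"); save(bot.camera("top"),"top4")
c=np.load('top4.npz'); cv2.imwrite('pics/z_top4.png',cv2.resize(c['pixels'][190:270,300:380],None,fx=7,fy=7,interpolation=cv2.INTER_CUBIC))
E
```

```text
6.75 [561.46 -38.14 167.72] -6.86 [ 0.82  3.1  -6.08] 0.11851159926474723
[560.0075049  -45.92492703 168.        ] -6.560366754247927 (array([-0.78996465, -0.05129082,  0.0523686 ]), np.float64(-0.3025264071034872))
(np.float64(0.16625580641754922), np.float64(202.1039327899419))
(0.139, 0.13) [0.01 0.61 0.  ] -1.72
(0.10900000000000001, 0.13) [0.04 1.22 0.  ] -3.44
(0.07900000000000001, 0.13) [0.08 1.83 0.  ] -5.16
```

View pics/w4.png

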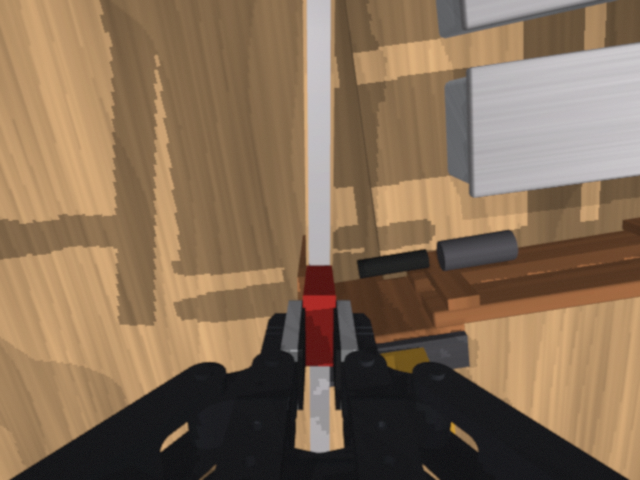

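View pics/z_top4.png

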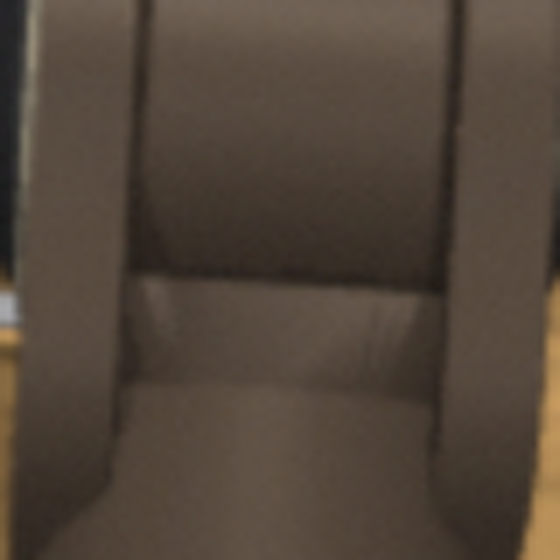

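The wrist view shows the bar still short of the keeper, whose plate edge is at (380–465, 350). Moving over the land.

arm_command(commands=[{"translation": [0.01, 0.41, 0], "spin": -1.2, "grip": -1}, {"translation": [0.02, 0.81, 0], "spin": -2.3, "grip": -1}, {"translation": [0.04, 1.22, 0], "spin": -3.4, "grip": -1}, {"translation": [0.06, 1.55, 0], "spin": -4.4, "grip": -1}, {"translation": [0.06, 1.55, 0], "spin": -4.4, "grip": -1}, {"translation": [0.06, 1.55, 0], "spin": -4.4, "grip": -1}])

```text
clock: 7.45
tcp_pos: [576.9, -39.3, 167.8]
ee_rot: [-2.268, -2.173, -0.0]
force: [1.2, 4.9, -7.6]
grip_width: 0.118
```

```bash
python3 - <<'E'
from h import *
s,al=st(.092,168); print(inv(s))
plan((.092,.13),[(.092,f) for f in (.11,.09,.08,.075,.07,.065,.06)])
save(bot.camera("scene"),"scene5"); save(bot.camera("wrist"),"w5")
c=np.load('scene5.npz'); cv2.imwrite('pics/z_scene5.png',cv2.resize(c['pixels'][170:290,210:360],None,fx=5,fy=5,interpolation=cv2.INTER_CUBIC))
E
```

```text
7.45 [576.91 -39.34 167.85] -2.43 [ 1.22  4.89 -7.61] 0.1180523602227813
[576.12684557 -47.15236105 168.        ] -2.148591731740587 (array([-0.78430841, -0.04523123,  0.064994  ]), np.float64(-0.28568188878905776))
(np.float64(0.08956918475396658), np.float64(202.15986588147607))
(0.092, 0.11) [-0.12  0.    0.33] 0.0
(0.092, 0.09) [-0.24  0.    0.66] 0.0
(0.092, 0.08) [-0.29  0.    0.82] 0.0
(0.092, 0.075) [-0.32  0.    0.91] 0.0
(0.092, 0.07) [-0.35  0.    0.99] 0.0
(0.092, 0.065) [-0.37  0.    1.07] 0.0
(0.092, 0.06) [-0.4  -0.    1.16] 0.0
```

View pics/z_scene5.png

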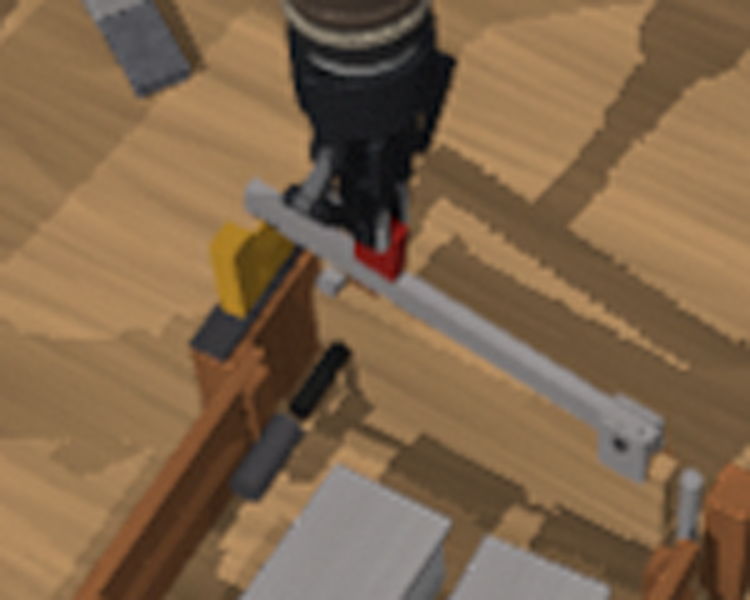

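View pics/w5.png

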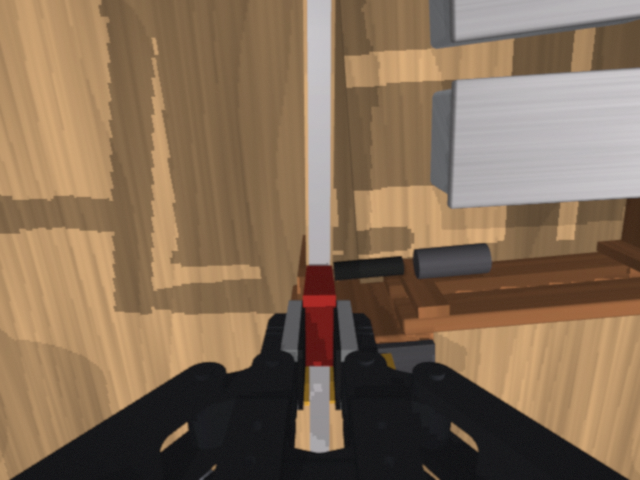

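The scene view shows the bar above the land with the yellow back wall at (235,270), and the buffer tip at the gate. Lowering onto the land.

arm_command(commands=[{"translation": [-0.06, 0, 0.17], "spin": 0, "grip": -1}, {"translation": [-0.12, 0, 0.33], "spin": 0, "grip": -1}, {"translation": [-0.18, 0, 0.5], "spin": 0, "grip": -1}, {"translation": [-0.24, 0, 0.66], "spin": 0, "grip": -1}, {"translation": [-0.29, 0, 0.82], "spin": 0, "grip": -1}, {"translation": [-0.29, 0, 0.82], "spin": 0, "grip": -1}])

```text
clock: 8.15
tcp_pos: [576.9, -42.5, 160.1]
ee_rot: [2.268, 2.173, 0.001]
force: [-0.6, 4.3, -1.2]
grip_width: 0.119
```

```bash
python3 - <<'E'
from h import *
s,al=st(.092,168); print(inv(s))
E
```

```text
8.15 [576.9  -42.47 160.11] -2.45 [-0.65  4.25 -1.24] 0.11934695751285346
[576.12684557 -47.15236105 168.        ] -2.148591731740587 (array([-0.47061656, -0.0568316 , -0.70875127]), np.float64(-0.29658314404813124))
(np.float64(0.08911311957561585), np.float64(205.29769470641642))
```

arm_command(commands=[{"translation": [-0.03, 0, 0.1], "spin": 0, "grip": -1}, {"translation": [-0.05, 0, 0.15], "spin": 0, "grip": -1}, {"translation": [-0.05, 0, 0.15], "spin": 0, "grip": -1}])

```text
clock: 8.45
tcp_pos: [576.9, -43.0, 158.6]
ee_rot: [2.268, 2.173, 0.001]
force: [-0.1, 2.5, -0.2]
grip_width: 0.118
```

arm_command(commands=[{"translation": [-0.02, 0, 0.06], "spin": 0, "grip": -1}, {"translation": [-0.02, 0, 0.06], "spin": 0, "grip": -1}, {"translation": [-0.02, 0, 0.06], "spin": 0, "grip": -1}])

```text
clock: 8.75
tcp_pos: [576.9, -43.1, 158.3]
ee_rot: [2.268, 2.173, 0.001]
force: [-0.3, 4.0, 4.7]
grip_width: 0.123
```

arm_command(commands=[{"translation": [-0.02, 0, 0.06], "spin": 0, "grip": -1}, {"translation": [-0.02, 0, 0.06], "spin": 0, "grip": -1}, {"translation": [-0.02, 0, 0.06], "spin": 0, "grip": -1}])

```text
clock: 9.05
tcp_pos: [577.0, -43.2, 158.3]
ee_rot: [2.267, 2.173, 0.002]
force: [-1.7, 4.0, 7.8]
grip_width: 0.121
```

Contact with the land: TCP z stops at 158.3 with about 8 N up. Sliding inward under light pressure.

arm_command(commands=[{"translation": [0, 0.1, 0], "spin": -0.3, "grip": -1}, {"translation": [0, 0.2, 0], "spin": -0.6, "grip": -1}, {"translation": [0, 0.3, 0], "spin": -0.9, "grip": -1}, {"translation": [0, 0.4, 0], "spin": -1.1, "grip": -1}, {"translation": [0, 0.5, 0], "spin": -1.4, "grip": -1}, {"translation": [0, 0.5, 0], "spin": -1.4, "grip": -1}])

```text
clock: 9.65
tcp_pos: [580.7, -43.3, 158.3]
ee_rot: [-2.241, -2.201, -0.0]
force: [-6.2, 4.9, 9.0]
grip_width: 0.117
```

```bash
python3 - <<'E'
from h import *
s,al=st(.066,158); print(inv(s))
E
```

```text
9.65 [580.73 -43.27 158.26] -1.05 [-6.17  4.9   9.03] 0.11711646121788113
[581.58505323 -47.2861139  158.        ] -0.658901464400447 (array([-0.40017508,  0.09281435,  0.10572112]), np.float64(-0.38713636512646055))
(np.float64(0.0703743319551795), np.float64(205.99404014793944))
```

arm_command(commands=[{"translation": [0, 0.1, 0], "spin": -0.3, "grip": -1}, {"translation": [0, 0.2, 0], "spin": -0.6, "grip": -1}, {"translation": [0, 0.3, 0], "spin": -0.9, "grip": -1}, {"translation": [0, 0.4, 0], "spin": -1.1, "grip": -1}, {"translation": [0, 0.5, 0], "spin": -1.4, "grip": -1}, {"translation": [0, 0.5, 0], "spin": -1.4, "grip": -1}])

```text
clock: 10.25
tcp_pos: [585.4, -43.3, 158.2]
ee_rot: [-2.214, -2.227, 0.001]
force: [-6.7, 4.3, 10.3]
grip_width: 0.119
```

```bash
python3 - <<'E'
from h import *
s,al=st(.066,158); print(inv(s))
E
```

```text
10.25 [585.4  -43.34 158.2 ] 0.35 [-6.69  4.32 10.35] 0.11878332885855598
[581.58505323 -47.2861139  158.        ] -0.658901464400447 (array([-0.39241999, -0.3836321 ,  0.0996718 ]), np.float64(1.008263807595497))
(np.float64(0.04771799996704251), np.float64(206.04333358741943))
```

arm_command(commands=[{"translation": [0, 0.05, -0.02], "spin": -0.1, "grip": -1}, {"translation": [0, 0.1, -0.02], "spin": -0.3, "grip": -1}, {"translation": [0, 0.15, -0.02], "spin": -0.4, "grip": -1}, {"translation": [0, 0.2, -0.02], "spin": -0.6, "grip": -1}, {"translation": [0, 0.2, -0.02], "spin": -0.6, "grip": -1}])

```text
clock: 10.75
tcp_pos: [587.4, -43.3, 158.2]
ee_rot: [-2.202, -2.239, 0.001]
force: [-7.2, 4.4, 9.3]
grip_width: 0.116
```

arm_command(commands=[{"translation": [0, 0.05, 0], "spin": -0.1, "grip": -1}, {"translation": [0, 0.1, 0], "spin": -0.3, "grip": -1}, {"translation": [0, 0.1, 0], "spin": -0.3, "grip": -1}])

```text
clock: 11.05
tcp_pos: [588.5, -43.3, 158.1]
ee_rot: [-2.196, -2.244, 0.001]
force: [-6.4, 4.5, 9.8]
grip_width: 0.114
```

arm_command(commands=[{"translation": [0, 0.05, 0], "spin": -0.1, "grip": -1}, {"translation": [0, 0.05, 0], "spin": -0.1, "grip": -1}])

```text
clock: 11.25
tcp_pos: [588.9, -43.4, 158.1]
ee_rot: [-2.194, -2.246, 0.001]
force: [-6.5, 3.6, 8.6]
grip_width: 0.116
```

arm_command(commands=[{"translation": [0, 0.05, 0], "spin": -0.1, "grip": -1}, {"translation": [0, 0.05, 0], "spin": -0.1, "grip": -1}])

```text
clock: 11.45
tcp_pos: [589.5, -43.4, 158.0]
ee_rot: [-2.192, -2.248, 0.001]
force: [-5.6, 4.3, 8.6]
grip_width: 0.119
```

arm_command(commands=[{"translation": [0, 0.05, 0], "spin": -0.1, "grip": -1}, {"translation": [0, 0.05, 0], "spin": -0.1, "grip": -1}])

```text
clock: 11.65
tcp_pos: [590.2, -43.9, 157.7]
ee_rot: [-2.191, -2.251, 0.002]
force: [0.0, 2.3, 1.7]
grip_width: 0.121
```

The upward force fell from 8.6 to 1.7 N and the TCP began to drop, so the notch is found at gate angle ≈0.024. Following it down.

arm_command(commands=[{"translation": [-0.03, 0, 0.1], "spin": 0, "grip": -1}, {"translation": [-0.06, 0, 0.2], "spin": 0, "grip": -1}, {"translation": [-0.06, 0, 0.2], "spin": 0, "grip": -1}])

```text
clock: 11.95
tcp_pos: [590.7, -45.1, 154.6]
ee_rot: [2.191, 2.251, -0.004]
force: [-2.7, -1.7, 0.3]
grip_width: 0.116
```

```bash
python3 - <<'E'
from h import *
s,al=st(.0244,147); print(inv(s))
plan((.0244,.055),[(.0244,f) for f in (.045,.035,.025,.015,.005,0)])
E
```

```text
11.95 [590.66 -45.15 154.62] 1.53 [-2.68 -1.7   0.34] 0.11556441100390742
[590.32004556 -47.20487613 147.        ] 1.7246029633437778 (array([-0.20485409, -0.03967827,  0.84214295]), np.float64(-0.19237572719137663))
(np.float64(0.02245889562206349), np.float64(207.95319466988082))
(0.0244, 0.045) [-0.05  0.    0.17] 0.0
(0.0244, 0.035) [-0.1   0.    0.34] 0.0
(0.0244, 0.025) [-0.14  0.    0.5 ] 0.0
(0.0244, 0.015) [-0.19 -0.    0.67] 0.0
(0.0244, 0.005) [-0.23  0.    0.84] 0.0
(0.0244, 0) [-0.25  0.    0.93] 0.0
```

arm_command(commands=[{"translation": [-0.05, 0, 0.17], "spin": 0, "grip": -1}, {"translation": [-0.1, 0, 0.34], "spin": 0, "grip": -1}, {"translation": [-0.14, 0, 0.5], "spin": 0, "grip": -1}, {"translation": [-0.14, 0, 0.5], "spin": 0, "grip": -1}])

```text
clock: 12.35
tcp_pos: [591.0, -46.9, 150.1]
ee_rot: [2.191, 2.25, -0.003]
force: [-2.5, -4.5, 1.2]
grip_width: 0.119
```

arm_command(commands=[{"translation": [-0.04, 0, 0.1], "spin": 0, "grip": -1}, {"translation": [-0.07, 0, 0.2], "spin": 0, "grip": -1}, {"translation": [-0.07, 0, 0.2], "spin": 0, "grip": -1}])

```text
clock: 12.65
tcp_pos: [591.1, -47.6, 148.2]
ee_rot: [2.191, 2.25, -0.003]
force: [-3.2, -5.4, 3.0]
grip_width: 0.121
```

arm_command(commands=[{"translation": [-0.02, 0, 0.08], "spin": 0, "grip": -1}, {"translation": [-0.02, 0, 0.08], "spin": 0, "grip": -1}])

```text
clock: 12.85
tcp_pos: [591.2, -47.9, 147.4]
ee_rot: [2.191, 2.249, -0.003]
force: [-2.7, -6.7, 2.9]
grip_width: 0.118
```

arm_command(commands=[{"translation": [-0.02, 0, 0.06], "spin": 0, "grip": -1}, {"translation": [-0.02, 0, 0.06], "spin": 0, "grip": -1}])

```text
clock: 13.05
tcp_pos: [591.3, -48.0, 147.0]
ee_rot: [2.191, 2.249, -0.003]
force: [-2.3, -5.5, 2.9]
grip_width: 0.12
```

arm_command(commands=[{"translation": [-0.02, 0, 0.06], "spin": 0, "grip": -1}, {"translation": [-0.02, 0, 0.06], "spin": 0, "grip": -1}])

```text
clock: 13.25
tcp_pos: [591.6, -48.1, 147.0]
ee_rot: [2.19, 2.249, -0.001]
force: [-2.5, -5.3, 4.3]
grip_width: 0.116
```

The TCP has stopped at 147.0 (it was 146.5 when I grasped the resting bar), with only a few N of force. Opening to let the bar settle.

arm_command(commands=[{"translation": [0, 0, 0], "spin": 0, "grip": -0.5}, {"translation": [0, 0, 0], "spin": 0, "grip": -0.3}, {"translation": [0, 0, 0], "spin": 0, "grip": 0}, {"translation": [0, 0, 0], "spin": 0, "grip": 0}, {"translation": [0, 0, 0], "spin": 0, "grip": 0}])

```text
clock: 13.75
tcp_pos: [591.3, -46.7, 146.1]
ee_rot: [-2.191, -2.252, 0.0]
force: [0.9, 0.3, 0.2]
grip_width: 0.497
```

```bash
python3 - <<'E'
from h import *
st(.0244,147)
save(bot.camera("wrist"),"w6"); save(bot.camera("scene"),"scene6")
c=np.load('scene6.npz'); cv2.imwrite('pics/z_scene6.png',cv2.resize(c['pixels'][170:290,210:360],None,fx=5,fy=5,interpolation=cv2.INTER_CUBIC))
E
```

```text
13.75 [591.3  -46.73 146.14] 1.58 [0.88 0.26 0.15] 0.49665519447678896
[590.32004556 -47.20487613 147.        ] 1.7246029633437778 (array([-0.04491667, -0.09884789, -0.00593433]), np.float64(-0.14692028832494852))
```

View pics/w6.png

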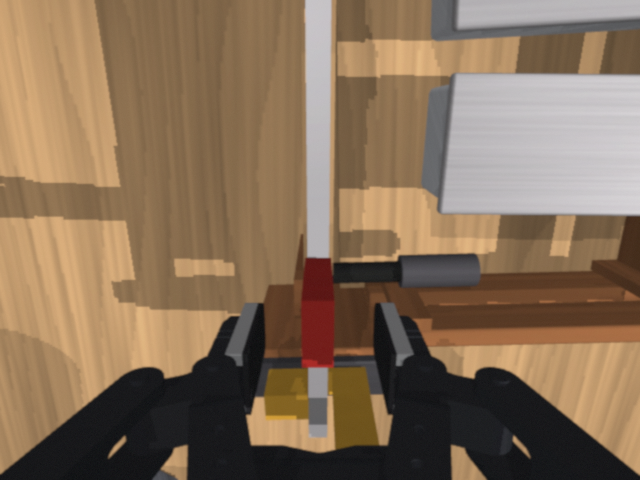

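View pics/z_scene6.png

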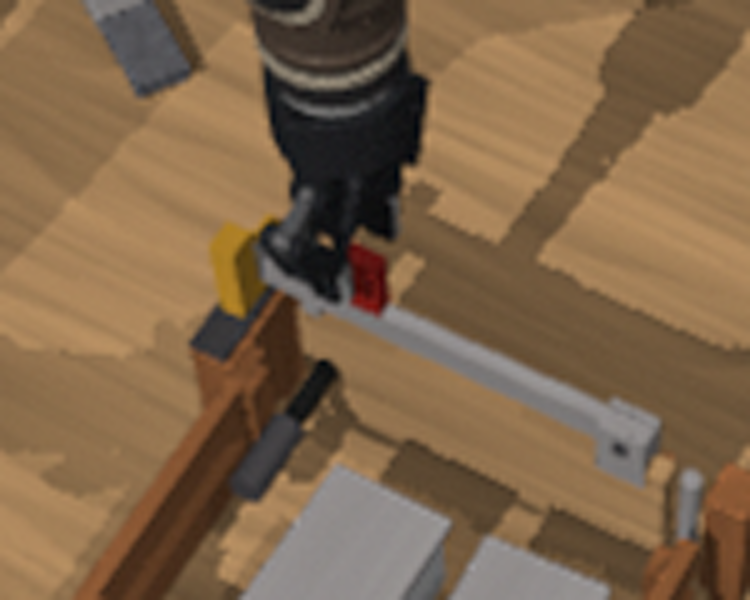

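The wrist view shows the bar between the land (285,390) and the back wall (355,400), clear of both fingers. Retracting straight up.

arm_command(commands=[{"translation": [0, 0, -1], "spin": 0, "grip": 0}, {"translation": [0, 0, -3], "spin": 0, "grip": 0}, {"translation": [0, 0, -6], "spin": 0, "grip": 0}, {"translation": [0, 0, -9], "spin": 0, "grip": 0}, {"translation": [0, 0, -12], "spin": 0, "grip": 0}, {"translation": [0, 0, -12], "spin": 0, "grip": 0}])

```text
clock: 14.45
tcp_pos: [592.7, -47.0, 271.7]
ee_rot: [2.187, 2.247, 0.008]
force: [0.2, 0.6, 0.4]
grip_width: 0.502
```

arm_command(commands=[{"translation": [5, 0, -2], "spin": 0, "grip": 0}, {"translation": [5, -5, -2], "spin": 0, "grip": 0}, {"translation": [5, -10, -2], "spin": 0, "grip": 0}, {"translation": [5, -15, -2], "spin": 0, "grip": 0}, {"translation": [5, -20, -2], "spin": 0, "grip": 0}, {"translation": [5, -25, -2], "spin": 0, "grip": 0}, {"translation": [5, -25, -2], "spin": 0, "grip": 0}, {"translation": [5, -25, -2], "spin": 0, "grip": 0}])

```text
clock: 15.25
tcp_pos: [339.4, -3.7, 287.0]
ee_rot: [2.19, 2.25, 0.003]
force: [-0.0, 0.6, -0.8]
grip_width: 0.5
```

```bash
python3 - <<'E'
from h import *
st(.0244,147)
save(bot.camera("top"),"top7"); save(bot.camera("scene"),"scene7")
c=np.load('scene7.npz'); cv2.imwrite('pics/z_scene7.png',cv2.resize(c['pixels'][170:290,210:360],None,fx=5,fy=5,interpolation=cv2.INTER_CUBIC))
c=np.load('top7.npz'); cv2.imwrite('pics/z_top7.png',cv2.resize(c['pixels'][195:255,305:380],None,fx=10,fy=10,interpolation=cv2.INTER_CUBIC))
P=cloud(c)
for uv in[(290,226),(300,225),(310,224),(335,223),(343,223)]: print(uv,P[uv[1]-1:uv[1]+2,uv[0]].round(0).tolist())
E
```

```text
15.25 [339.44  -3.74 287.02] 1.56 [-0.    0.56 -0.84] 0.5002114077324631
[590.32004556 -47.20487613 147.        ] 1.7246029633437778 (array([-5.02766184, 24.95997663, 14.08225505]), np.float64(-0.16551060104286996))
(290, 226) [[589.0, 48.0, 132.0], [586.0, 48.0, 136.0], [584.0, 48.0, 133.0]]
(300, 225) [[591.0, 25.0, 134.0], [589.0, 25.0, 135.0], [586.0, 25.0, 135.0]]
(310, 224) [[466.0, 3.0, 1297.0], [591.0, 1.0, 137.0], [588.0, 1.0, 136.0]]
(335, 223) [[591.0, -56.0, 179.0], [588.0, -56.0, 179.0], [586.0, -56.0, 182.0]]
(343, 223) [[595.0, -77.0, 136.0], [593.0, -78.0, 133.0], [591.0, -77.0, 134.0]]
```

View pics/z_top7.png

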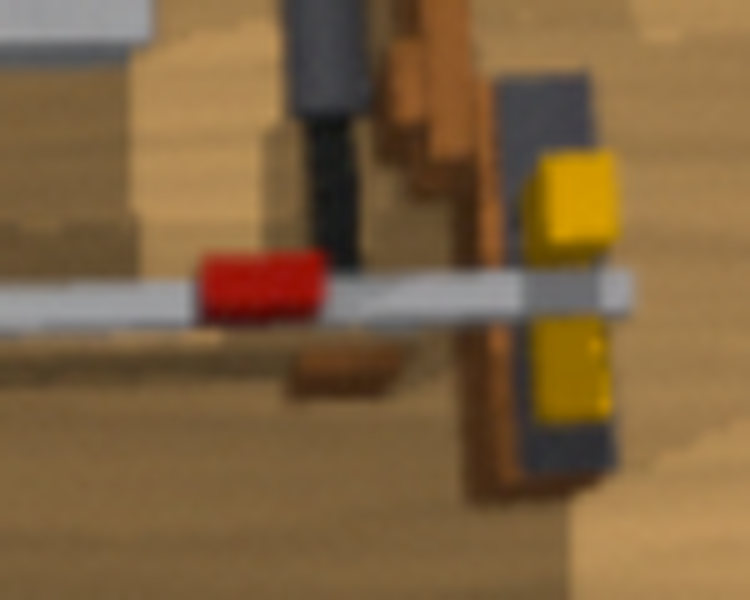

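View pics/z_scene7.png

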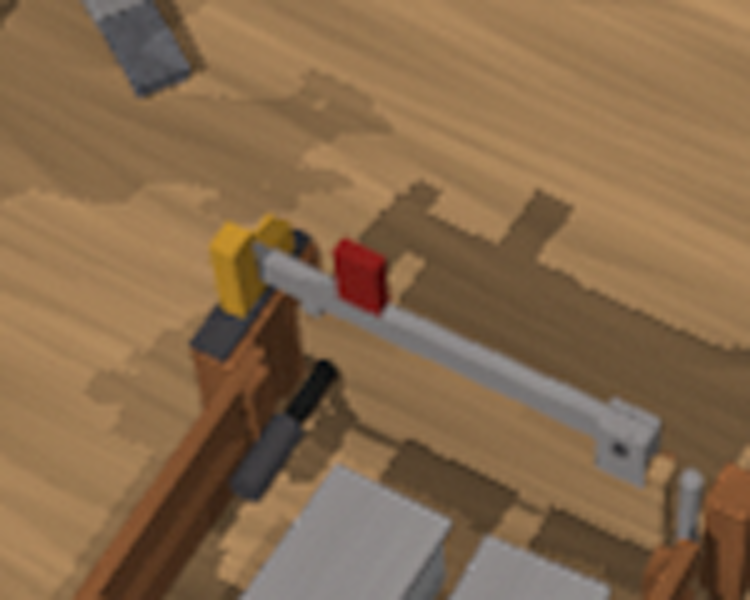

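View pics/top7.png

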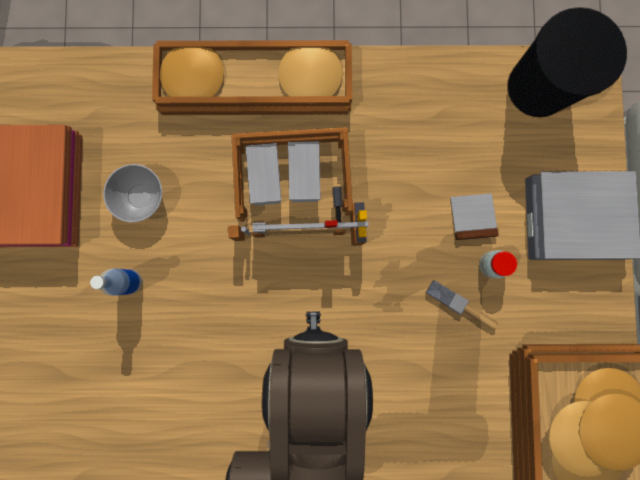

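The bar is level: its top is at 133–137 mm along its length (136 expected when home). It sits in the notch at (565,290) in the crop, between land and back wall, and the fin's top is at 179–182 (181 expected). Everything else is where it was, so I'm handing in.

```bash
python3 -c "
from bench import bot
print(bot.hand_in())"
```

```text
the job is handed in; nothing more can be done
None
```

The gate is shut and latched, and the job was handed in at about 15 s of the 48 s allowed.

I lifted the bar by its red grip to about 0.13 rad and swung the gate in over the keeper. I then lowered the bar onto the yellow block's front land and slid it inward. The upward force on the tool stayed between about 8 and 10 N until the bar found the notch at a gate angle of about 0.024 rad, where it fell to 1.7 N. I followed the bar down, let go and moved the arm away.

**Last checks:**
- **Latch:** with the gripper away, the bar's top reads 133–137 mm above the table along its length, against 136 mm expected when home. It sits between the land and the back wall.
- **Gate:** it is holding against the buffer with nothing touching it, and the wrist force is back to about zero.
- **Other things:** in the before and after top views, the tins and other loose things are where they started.
- **Mismatch:** while still gripped, the tool stopped 0.5 mm higher than when I first grasped the resting bar. The images after release show the bar level.
- **Not measured directly:** the force between bar and keeper. The largest wrist force I read while pressing was about 13 N, under the 20 N limit, but I only had readings at the end of each move.

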